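# Weigh the power bank on its sprung hand scale

### The arm

A 6-joint arm with a two-finger parallel gripper is mounted at the origin on the work surface. World frame = base frame: x ahead of the robot, y to its left, z up, the work surface at z = 0. Lengths are in m, angles in degrees, forces in N, time in s.
With the tool pointing down it reaches from about 0.25 to 0.725 m from the base axis. Payload 9.7 kg.
Tool frame: the origin (TCP) lies where the fingers leave the gripper's body, on its centre line; the fingertips stand 73 mm ahead of it and the grasp point (between the pads) lies 54 mm ahead of it; z points along the fingers, y is the line along which they close (so a half turn about z gives the same grasp; the last joint's range is limited). The gripper opens to 85 mm and grips with 20 to 120 N. Pads are 22 mm wide; open, the fingers measure 114 mm over their backs; the gripper's body (76 mm by 85 mm) begins 54 mm behind the grasp point. The pads swing forward as they close: fully open they stand 13 mm farther back than shut.
Start: joints at [73.167, 4.979, 10.078, 95.1, 0, 90], TCP at [0.159, 0.526, 0.304] pointing down, gripper open.
Joint ranges: [-179.16, 179.16], [-48.56, 103.87], [-65.8, 70.77], [-126.05, 130.52], [-82.76, 87.17], [-180, 180]. Speed limits (degrees/s): [127.2, 127.2, 147.25, 180, 180, 180].

### API

Orientations are given as [roll, pitch, yaw] about the fixed x, y, z axes, in that order (R = Rz(yaw) Ry(pitch) Rx(roll)).
In Python, from workcell import sensors, imaging, bot gives the robot as it stands.
- The arm moves only by the tool apply_moves, never from a script. Its argument "rows" is a list of rows, each a list of 3 entries, a list of its own where there are three numbers: the shift along the tool's x, y, z in units of 10 cm (1.0 is 10 cm), then the turn, a rotation vector about the tool's x, y, z in units of 30 degrees (1.0 is 30 degrees), then the opening, from 0 (shut) to 1 (fully open). A call has 1 to 20 rows; each row is the pose to reach, as a shift and turn from the pose commanded when the call began, along the tool's axes at that moment; what a row does not reach only later rows make up. A row lasts 1/10 s, in which the tool goes at most 50 mm and 8.59 degrees, less where a joint would pass 70% of its speed; a pose out of reach is approached as far as the arm can. A call with a number of a shift or a turn outside -1 to 1 is refused whole. A call with a gripper value outside its range is refused whole. The fingers move at their own pace and stop on an object; "force" is the grip in N (left out, the last holds). Time passes only in rows, so rows that repeat a pose let the fingers close. It gives the time, the measured TCP pose, the force, the opening and the grip force at its end, in the units of the state.
- sensors.get_obs(): the state, without advancing time (a new reading comes with each control period).
- imaging.camera(name): name is "side" or "top" or "wrist"; returns (picture, depth): 480x640x3 uint8, red, green, blue; 480x640 float32, m along the optical axis (not along the pixel's ray), 0 where there is no reading.
- imaging.get_calibration(name): a dict with "intrinsics" (3x3 intrinsics, pixels), "world_from_camera" (4x4, takes a point from camera to world coordinates). Camera axes: x right, y down, z forward; pixel columns grow to the right and rows downward; lengths in m; the calibration is good to about 2 mm. A picture is of the moment at which its call begins: read the wrist's pose just before it. get_calibration takes no time and is no camera call; for the wrist camera it gives the pose at the moment of the call.
- bot.job_done(): hands the job in; it is judged then, once.
The state is a dict: "time": time; "q": joint angles; "qd": joint speeds; "joint_efforts": joint torques, N m; "ee_pos": TCP position; "tcp_rot": TCP orientation; "wrist_force": force on the tool from outside, world axes, zero at the start; "torque": the same for the moment, N m; "opening": finger opening in m; "grasp_force": force on a finger pad.
Only numpy, scipy, OpenCV 4.12 (cv2) and the standard library are available. Lean on these libraries where they do the work, as an engineer would, in place of code of your own. Each camera call takes 0.05 s, during which the arm holds its last target. There are 200 camera calls.

### The job

Lift the power bank out of the parts compartment by its body, not by the scale fixed on top of it, set it down flat in the middle of the round weighing mat with the scale on top, and let go. Then take it again by the black crossbar of the scale, raise it until the power bank hangs about two centimetres or more clear of the mat, hold it there for two seconds, lower it until it rests in the middle of the mat again, and only then let go. Do not drop it or tip it over, and leave the phone, the flat box and the speakers where they lie.

Things in the scene. Friction and masses are not known exactly. Their poses are not given: they have to be found in the camera images.
- pack: Beige power bank lying flat: 190 (its x) x 58 (y) x 40 high, about 0.3 to 0.5 kg, evenly spread; origin at underside centre, z up. A steel stirrup (middle 30 mm, 62 wide, to z 43) carries a sprung hand scale standing over the middle (white tube 26 dia, z 48 to 86 mm). Grip the body across its width near an end (x about +-75, z about 25 mm). Starts on the larger bay's floor, along it.
- scale (a joint): Stretch of the sprung scale in m: 0 at rest, to 0.06 as the crossbar is pulled up. About 150 N/m, 0.75 N preload (some 15 to 30 mm under the bank's weight). It only slides along the bank's z, cannot swing or come off, and returns to 0 by itself.
- scale_bar (a point): Centre of the scale's black crossbar: 80 long (along the bank's y), 16 thick (along the bank's x), 18 high; 122 mm above the bank's underside when unstretched. Under it is only a 12 mm dia neck, 27 mm long, before the tube: grip from above across the 16 mm.
- tray: Parts compartment: fixed open aluminium tray 180 (its x) x 330 (y), walls 25 high, 3 thick, floor top 3 mm above the counter; origin at underside centre. A low wall at y = +88 mm parts the larger bay (y -162 to +86, power bank) from the smaller (speakers). Its lid is folded back flat on the counter on the +x side (4 thick, x 100 to 250 mm).
- mat: Round black weighing mat, 280 diameter, 3 thick, fixed flat on the counter on the other side from the compartment; origin at its underside centre.
- film_box: Bystander: blue rigid screen protector box 90 (x) x 170 (y) x 18, lying on the folded-back lid; origin at underside centre.
- phone: Bystander: black phone 74 (x) x 152 (y) x 9 lying on the counter just beyond the mat; origin at underside centre.
- speaker0: Bystander: black earpiece speaker 40 x 24 x 12 in the smaller bay; origin at underside centre.
- speaker1: Bystander: as speaker0.
- speaker2: Bystander: as speaker0.

How it is judged (in metres and radians):
On the way, in this order (a step that is already met when the one before it is completed fails the run):
1. the power bank lies flat on the middle of the mat, let go, with the scale unstretched (horizontal distance between pack and mat below 0.045 m and height (world z) of pack below 0.007 m and angle between pack's own z axis and vertical below 0.1 rad and value of joint scale below 0.006 m and linear speed of pack below 0.03 m/s and contact force between the fingers and pack below 0.1 N), for 0.2 s.
2. the power bank hangs by the stretched scale, at least 15 mm clear of the mat, for 1.5 seconds (height (world z) of pack above 0.018 m and value of joint scale above 0.008 m and angle between pack's own z axis and vertical below 0.4 rad and horizontal distance between pack and mat below 0.1 m), for 1.5 s.
3. the power bank is back down on the mat while still held (height (world z) of pack below 0.007 m and angle between pack's own z axis and vertical below 0.1 rad and contact force between the fingers and pack above 0.5 N), for 0.1 s.
At the end, for the whole second after the job is handed in: The power bank rests flat and still on the mat, its middle within 45 mm of the mat's centre, scale unstretched (under 6 mm), released; box, phone and speakers within 30 mm of where they were (horizontal distance between pack and mat below 0.045 m and height (world z) of pack below 0.007 m and angle between pack's own z axis and vertical below 0.1 rad and value of joint scale below 0.006 m and linear speed of pack below 0.03 m/s and distance of each of film_box, phone, speaker0, speaker1, speaker2 from where it was at the start of the episode below 0.03 m); the robot touches nothing.
It fails at once if the power bank is hung on its scale away from the mat (stretch over 10 mm, more than 100 mm from the mat's centre) (value of joint scale above 0.01 m and horizontal distance between pack and mat above 0.1 m).
It fails at once if the power bank is dropped (falls free from more than about 15 mm) (linear speed of pack above 0.55 m/s and contact force between the fingers and pack below 0.05 N).
It fails at once if the power bank is tipped over (angle between pack's own z axis and vertical above 0.8 rad).
It fails at once if a bystander is pushed more than 30 mm (distance of any of film_box, phone, speaker0, speaker1, speaker2 from where it was at the start of the episode above 0.03 m).
It also fails if it takes over 64 s, if anything falls off the work surface, if the arm or the gripper's body presses on something with over 40 N, if the wrist force passes 120 N, or if a joint passes its speed limit or range.

## Working session

There is one attempt and no reset: what is moved stays moved. The work goes in short steps, Python scripts to look and compute and a tool call to move; the robot and the scene stay as the last step left them, time stands still between calls to the robot, and variables do not carry over. Pictures are saved under pics/ and viewed, at most 10 in all, crops included, and the job is handed in when it is done.

Besides the shell and the picture viewer there is one more tool, called after "Request:" as name([rows], argument=value, ...), one row to a line, values as JSON. apply_moves: Moves the arm, as the interface text tells. Its arguments: {"type":"object","properties":{"rows":{"type":"array"},"force":{"type":"number"}},"required":["rows"]}

```bash
mkdir -p pics
cat > h.py <<'E'
import numpy as np, cv2
from workcell import sensors, imaging, bot
def shot(n,name):
    c=imaging.get_calibration(n); p,d=imaging.camera(n)
    cv2.imwrite(f'pics/{name}.png',cv2.cvtColor(p,cv2.COLOR_RGB2BGR)); np.savez(f'pics/{name}.npz',p=p,d=d,K=c['intrinsics'],T=c['world_from_camera'])
    return p,d,np.array(c['intrinsics']),np.array(c['world_from_camera'])
def cloud(d,K,T):
    v,u=np.mgrid[:480,:640]; P=np.stack([(u-K[0,2])/K[0,0]*d,(v-K[1,2])/K[1,1]*d,d],-1)
    W=P@T[:3,:3].T+T[:3,3]; W[d==0]=np.nan; return W
E
python3 - <<'E'
from h import *
print(sensors.get_obs())
a=shot('top','top0');b=shot('side','side0')
print(a[2],a[3],b[3])
E
```

```text
{'time': 0.0, 'q': array([7.31671831e+01, 5.01051137e+00, 1.00345103e+01, 9.50995398e+01,
       4.86568083e-04, 9.00005103e+01]), 'qd': array([-0.06256741, -0.06179843, -0.03366937,  0.13985812, -0.07202417,
       -0.00870085]), 'joint_efforts': array([ 1.12700134e-03, -5.20387781e+01,  4.64807045e+01,  1.62716018e-02,
        1.62190236e-04,  3.26765708e-06]), 'ee_pos': array([0.15922852, 0.52630691, 0.30318916]), 'tcp_rot': array([-1.79924459e+02, -4.85894839e-04,  1.63166672e+02]), 'wrist_force': array([ 0.12498553, -0.29873987, -1.20113895]), 'torque': array([-0.02179157, -0.01263619,  0.00762012]), 'grasp_force': 0.0, 'opening': 0.08520728986727291}
[[450.766118     0.         323.70594033]
 [  0.         450.766118   236.1053425 ]
 [  0.           0.           1.        ]] [[-0.00197011 -0.99864244  0.05205178  0.54587814]
 [-0.99995487  0.00245112  0.00917884  0.03843391]
 [-0.00929397 -0.05203135 -0.9986022   0.98904899]
 [ 0.          0.          0.          1.        ]] [[-0.99329454 -0.07711272  0.08613706  0.50573209]
 [-0.11455231  0.55584786 -0.82335346  0.81025009]
 [ 0.01561193 -0.82769969 -0.56095409  0.64219247]
 [ 0.          0.          0.          1.        ]]
```

View pics/top0.png

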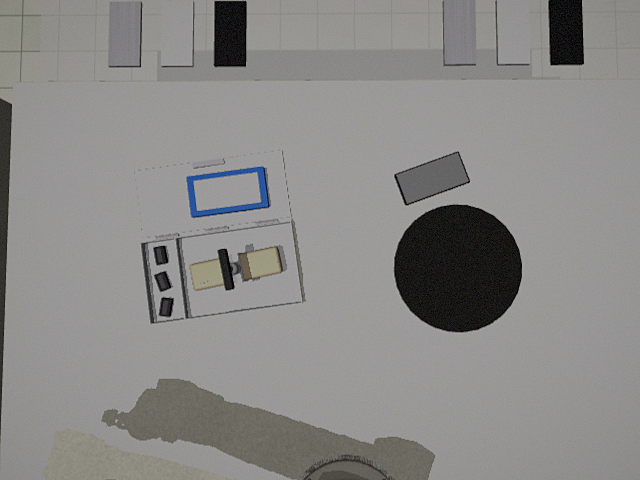

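View pics/side0.png

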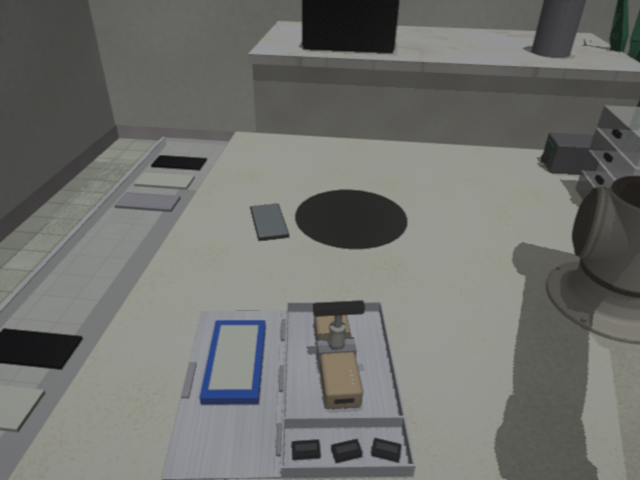

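Top view: pack beige along image horizontal about (235,268), with crossbar at (226,270). The mat centre is at (458,268) and the phone at (432,178). The side view agrees: the pack lies between the bay walls, scale upright.

```bash
cat > m.py <<'E'
from h import *
def masks(name):
    z=np.load(f'pics/{name}.npz'); p,d,K,T=[z[k] for k in 'pdKT']; W=cloud(d,K,T); return p,W,K,T
def plane(uv,K,T,h):
    r=T[:3,:3]@np.linalg.solve(K,np.array([*uv,1.])); return T[:3,3]+r*(h-T[2,3])/r[2]
E
python3 - <<'E'
from m import *
p,W,K,T=masks('top0'); hsv=cv2.cvtColor(p,cv2.COLOR_RGB2HSV)
v,u=np.mgrid[:480,:640]
mat=(p.max(2)<50)&(u>380)&(v>190)&(v<350)
c=np.argwhere(mat).mean(0)[::-1]; print('mat',c,plane(c,K,T,.003),np.sqrt(mat.sum()/np.pi))
be=(hsv[...,1]>45)&(hsv[...,0]<30)&(u>180)&(u<300)&(v>230)&(v<300)
zz=W[be][:,2]; print('beige z',np.nanpercentile(zz,[5,25,50,75,95]))
r=cv2.minAreaRect(np.argwhere(be)[:,::-1].astype(np.float32)); b=cv2.boxPoints(r)
q=np.array([plane(x,K,T,.043) for x in b]); print('rect',q, q.mean(0),[np.linalg.norm(q[i]-q[i-1]) for i in range(2)])
bar=(p.max(2)<50)&(u>205)&(u<245)&(v>240)&(v<300)
print('bar z',np.nanpercentile(W[bar][:,2],[5,50,95])); top=bar&(W[...,2]>.11)
r=cv2.minAreaRect(np.argwhere(top)[:,::-1].astype(np.float32)); b=cv2.boxPoints(r); q=np.array([plane(x,K,T,.134) for x in b]);print(q,q.mean(0))
# tray
for n,uv in dict(t1=(142,243),t2=(152,322),t3=(304,301),t4=(294,221)).items(): print(n,plane(uv,K,T,.025))
E
```

```text
mat [457.48155722 267.50593787] [ 0.52812033 -0.2435616   0.003     ] 63.61847375430268
beige z [0.03740748 0.04026224 0.04161559 0.04303857 0.04493755]
rect [[0.55450796 0.33402057 0.043     ]
 [0.58824306 0.14612322 0.043     ]
 [0.51387557 0.13234936 0.043     ]
 [0.48028517 0.31945482 0.043     ]] [0.53422794 0.23298699 0.043     ] [np.float64(0.07563851011226483), np.float64(0.1909017255187813)]
bar z [0.11957986 0.13251621 0.13515896]
[[0.56494312 0.24860607 0.134     ]
 [0.56835223 0.23194836 0.134     ]
 [0.49306376 0.215645   0.134     ]
 [0.48967298 0.23222409 0.134     ]] [0.52900802 0.23210588 0.134     ]
t1 [0.58225689 0.43764999 0.025     ]
t2 [0.4139858  0.41307777 0.025     ]
t3 [0.45804    0.08947569 0.025     ]
t4 [0.62875668 0.11100493 0.025     ]
```

Request:
apply_moves([
  [[-1,-0.5,0],[0,0,0.69],1],
  [[-1,-0.5,0],[0,0,0.69],1],
  [[-1,-0.5,0],[0,0,0.69],1],
  [[-1,-0.5,0],[0,0,0.69],1],
])

```text
time: 0.5
ee_pos: [0.2417, 0.4484, 0.3039]
tcp_rot: [-180.0, 0.0, 142.2]
wrist_force: [1.0, -0.5, 0.8]
opening: 0.0855
grasp_force: 0.0
```

Request:
apply_moves([
  [[-1,0,0],[0,0,0.69],1],
  [[-1,0,0],[0,0,0.69],1],
  [[-1,0,0],[0,0,0.69],1],
  [[-1,0,0],[0,0,0.69],1],
])

```text
time: 0.9
ee_pos: [0.3202, 0.3886, 0.3036]
tcp_rot: [-180.0, -0.0, 121.7]
wrist_force: [0.6, 0.4, -0.1]
opening: 0.0853
grasp_force: 0.0
```

Request:
apply_moves([
  [[-1,0.3,0],[0,0,0.69],1],
  [[-1,0.3,0],[0,0,0.69],1],
  [[-1,0.3,0],[0,0,0.69],1],
  [[-1,0.3,0],[0,0,0.69],1],
])

```text
time: 1.3
ee_pos: [0.3981, 0.3198, 0.3035]
tcp_rot: [-180.0, 0.0, 101.2]
wrist_force: [0.1, 0.6, 0.5]
opening: 0.0853
grasp_force: 0.0
```

Request:
apply_moves([
  [[-0.9,0.5,0],[0,0,0],1],
  [[-0.9,0.5,0],[0,0,0],1],
  [[-0.9,0.5,0],[0,0,0],1],
  [[-0.9,0.5,0],[0,0,0],1],
])

```text
time: 1.7
ee_pos: [0.464, 0.2415, 0.3036]
tcp_rot: [-180.0, -0.0, 101.3]
wrist_force: [0.1, 0.7, 0.0]
opening: 0.0854
grasp_force: 0.0
```

Run:
```python
from h import *
o=sensors.get_obs();print(o['time'],o['ee_pos'],o['tcp_rot'],o['q'])
print(shot('wrist','w1')[3])
```

```text
1.7 [0.46402559 0.24147327 0.30363437] [-1.79962245e+02 -1.73236645e-02  1.01253186e+02] [2.74808823e+01 1.29305338e+00 6.19962162e+00 9.49379781e+01
 2.71843831e-02 1.06227683e+02]
[[ 0.98075107  0.18537534  0.06134587  0.44817381]
 [ 0.19525777 -0.92895073 -0.31452336  0.32133773]
 [-0.00131758  0.32044738 -0.9472654   0.37371636]
 [ 0.          0.          0.          1.        ]]
```

View pics/w1.png

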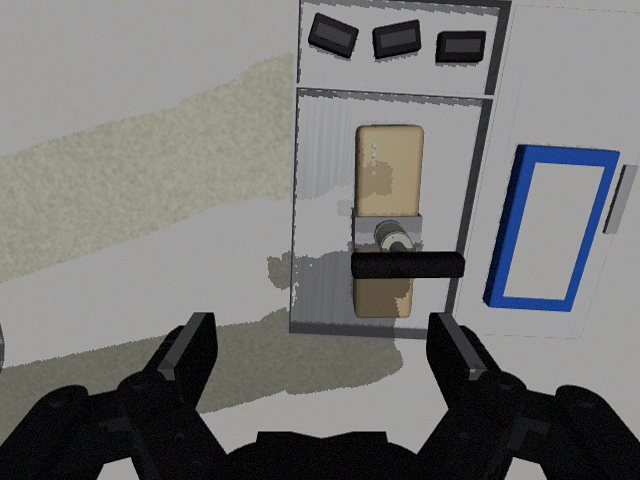

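Wrist view: pack upright in image, beige from (357,125) to (420,318), crossbar (408,264), speakers at the top. The camera sits on the tool's +x side, so I'll grip the far (+y) end to keep it away from the scale.

Run:
```python
from m import *
p,W,K,T=masks('w1'); hsv=cv2.cvtColor(p,cv2.COLOR_RGB2HSV); v,u=np.mgrid[:480,:640]
be=(hsv[...,1]>55)&(hsv[...,0]<30)&(u>340)&(u<440)&(v>115)&(v<330)
be=be&(abs(W[...,2]-.043)<.006)
w=W[be]; r=cv2.minAreaRect(w[:,:2].astype(np.float32)*1000); print(r, cv2.boxPoints(r), np.median(w[:,2]))
far=w[w[:,1]>.26]; print('far',far.mean(0)); r=cv2.minAreaRect(far[:,:2].astype(np.float32)*1000); print(r)
bar=(p.max(2)<50)&(u>340)&(u<480)&(v>235)&(v<290)&(W[...,2]>.12)
r=cv2.minAreaRect(W[bar][:,:2].astype(np.float32)*1000); print('bar',r,np.nanpercentile(W[bar][:,2],[5,50,95]))
```

```text
((527.6580810546875, 233.87887573242188), (57.289405822753906, 188.06297302246094), 11.905557632446289) [[480.23093 319.97827]
 [519.0282  135.96072]
 [575.0852  147.77948]
 [536.28796 331.79703]] 0.04284059271317894
far [0.51539202 0.29379122 0.04257582]
((515.7428588867188, 290.39349365234375), (57.289405822753906, 72.54887390136719), 11.905557632446289)
bar ((527.7540283203125, 233.65939331054688), (79.1866226196289, 16.561779022216797), 12.196393013000488) [0.12303603 0.13351398 0.13489815]
```

Request:
apply_moves([
  [[0.5,0.6,0.3],[0,0,-0.02],1],
  [[0.5,0.6,0.7],[0,0,-0.02],1],
  [[0.5,0.6,1],[0,0,-0.02],1],
  [[0.5,0.6,1],[0,0,-0.02],1],
])

```text
time: 2.15
ee_pos: [0.5107, 0.303, 0.1978]
tcp_rot: [-179.5, 0.2, 102.0]
wrist_force: [-0.7, 0.3, -0.4]
opening: 0.0856
grasp_force: 0.0
```

Request:
apply_moves([
  [[0,0,0.3],[0,0,0],1],
  [[0,0,0.6],[0,0,0],1],
  [[0,0,0.8],[0,0,0],1],
  [[0,0,0.8],[0,0,0],1],
])

```text
time: 2.55
ee_pos: [0.5119, 0.3019, 0.1234]
tcp_rot: [-179.9, 0.0, 101.8]
wrist_force: [-1.0, 0.1, -0.4]
opening: 0.0854
grasp_force: 0.0
```

Run:
```python
from h import *
o=sensors.get_obs();print(o['time'],o['ee_pos'],o['tcp_rot'],o['wrist_force'])
p,d,K,T=shot('side','s2'); cv2.imwrite('pics/s2c.png',cv2.resize(cv2.cvtColor(p,cv2.COLOR_RGB2BGR)[240:480,220:460],(600,600)))
```

```text
2.55 [0.51190066 0.30187179 0.12340725] [-1.79852516e+02  3.78605860e-02  1.01812053e+02] [-1.00114399  0.05983335 -0.44437344]
```

View pics/s2c.png

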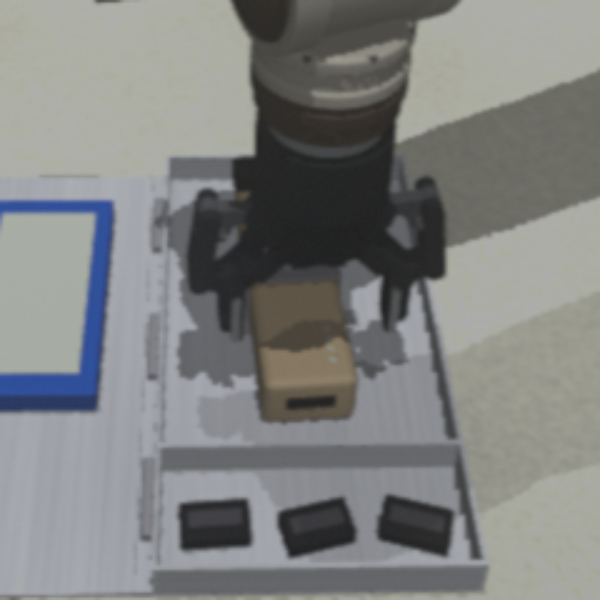

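The fingers straddle the body near its far end with clear space on both sides. Going down and gripping.

Request:
apply_moves([
  [[0,0,0.25],[0,0,0],1],
  [[0,0,0.4],[0,0,0],1],
  [[0,0,0.4],[0,0,0],1],
  [[0,0,0.4],[0,0,0],1],
])

```text
time: 3.0
ee_pos: [0.5137, 0.3016, 0.0851]
tcp_rot: [180.0, -0.0, 101.7]
wrist_force: [0.5, 0.2, 0.5]
opening: 0.0851
grasp_force: 0.0
```

Request:
apply_moves([
  [[0,0,0],[0,0,0],0.6],
  [[0,0,0],[0,0,0],0.5],
  [[0,0,0],[0,0,0],0.4],
  [[0,0,0],[0,0,0],0.4],
  [[0,0,0],[0,0,0],0.4],
  [[0,0,0],[0,0,0],0.4],
], force=90)

```text
time: 3.6
ee_pos: [0.5141, 0.3017, 0.0855]
tcp_rot: [179.9, -0.0, 101.7]
wrist_force: [-1.4, 0.1, 6.3]
opening: 0.0567
grasp_force: 97.3
```

Request:
apply_moves([
  [[0,0,-0.1],[0,0,0],0.4],
  [[0,0,-0.2],[0,0,0],0.4],
  [[0,0,-0.3],[0,0,0],0.4],
  [[0,0,-0.4],[0,0,0],0.4],
  [[0,0,-0.5],[0,0,0],0.4],
  [[0,0,-0.6],[0,0,0],0.4],
  [[0,0,-0.7],[0,0,0],0.4],
  [[0,0,-0.7],[0,0,0],0.4],
])

```text
time: 4.4
ee_pos: [0.5141, 0.3016, 0.1558]
tcp_rot: [179.9, -0.0, 101.7]
wrist_force: [0.8, 1.0, -4.6]
opening: 0.0564
grasp_force: 96.8
```

Run:
```python
from h import *
o=sensors.get_obs();print(o['time'],o['ee_pos'],o['tcp_rot'],o['wrist_force'],o['torque'],o['q'])
p,d,K,T=shot('side','s3'); cv2.imwrite('pics/s3c.png',cv2.resize(cv2.cvtColor(p,cv2.COLOR_RGB2BGR)[180:480,200:500],(600,600)))
```

```text
4.4 [0.51414926 0.30164415 0.1557958 ] [ 1.79864820e+02 -4.48505113e-02  1.01665814e+02] [ 0.78664382  1.01711549 -4.61364831] [0.41501254 0.09032136 0.03264305] [ 3.03998857e+01  1.07911349e+01  1.66028963e-01  7.92324710e+01
 -9.42411642e-04  1.08734124e+02]
```

View pics/s3c.png

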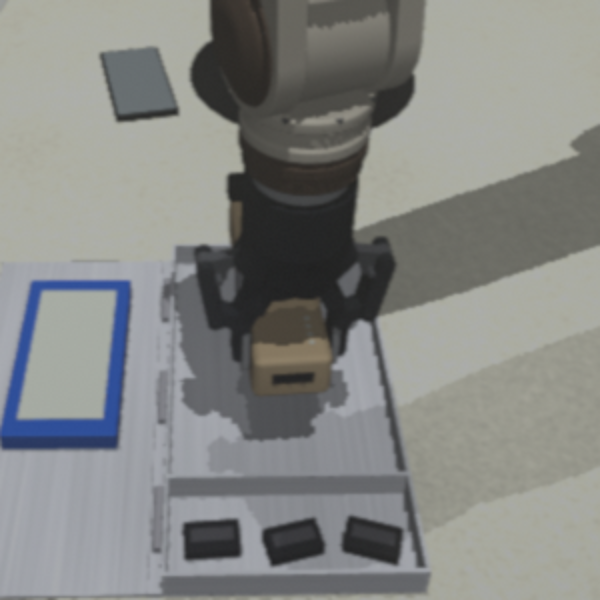

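Request:
apply_moves([
  [[-0.1,-0.02,0],[0,0,0],0.4],
  [[-0.27,-0.06,0],[0,0,0],0.4],
  [[-0.5,-0.1,0],[0,0,0],0.4],
  [[-0.7,-0.14,0],[0,0,0],0.4],
  [[-0.87,-0.18,0],[0,0,0],0.4],
  [[-0.93,-0.19,0],[0,0,0],0.4],
])

```text
time: 5.05
ee_pos: [0.5135, 0.204, 0.1537]
tcp_rot: [-180.0, 0.0, 101.6]
wrist_force: [-1.3, 0.1, -5.5]
opening: 0.0565
grasp_force: 96.8
```

Request:
apply_moves([
  [[-0.1,-0.02,0],[0,0,0],0.4],
  [[-0.27,-0.06,0],[0,0,0],0.4],
  [[-0.5,-0.1,0],[0,0,0],0.4],
  [[-0.7,-0.14,0],[0,0,0],0.4],
  [[-0.87,-0.18,0],[0,0,0],0.4],
  [[-0.93,-0.19,0],[0,0,0],0.4],
])

```text
time: 5.65
ee_pos: [0.5138, 0.1096, 0.1539]
tcp_rot: [-180.0, 0.0, 101.6]
wrist_force: [-0.5, 0.9, -5.1]
opening: 0.0565
grasp_force: 96.8
```

Request:
apply_moves([
  [[-0.1,-0.02,0],[0,0,0],0.4],
  [[-0.27,-0.06,0],[0,0,0],0.4],
  [[-0.5,-0.1,0],[0,0,0],0.4],
  [[-0.7,-0.14,0],[0,0,0],0.4],
  [[-0.87,-0.18,0],[0,0,0],0.4],
  [[-0.93,-0.19,0],[0,0,0],0.4],
])

```text
time: 6.25
ee_pos: [0.5141, 0.0153, 0.1538]
tcp_rot: [-180.0, 0.0, 101.6]
wrist_force: [-0.3, -0.5, -5.8]
opening: 0.0566
grasp_force: 96.8
```

Request:
apply_moves([
  [[-0.1,-0.02,0],[0,0,0],0.4],
  [[-0.27,-0.06,0],[0,0,0],0.4],
  [[-0.5,-0.1,0],[0,0,0],0.4],
  [[-0.7,-0.14,0],[0,0,0],0.4],
  [[-0.87,-0.18,0],[0,0,0],0.4],
  [[-0.93,-0.19,0],[0,0,0],0.4],
])

```text
time: 6.85
ee_pos: [0.5144, -0.0794, 0.1538]
tcp_rot: [-180.0, 0.0, 101.6]
wrist_force: [-0.1, -0.6, -5.5]
opening: 0.0566
grasp_force: 96.8
```

Request:
apply_moves([
  [[-0.1,-0.02,0],[0,0,0],0.4],
  [[-0.27,-0.06,0],[0,0,0],0.4],
  [[-0.5,-0.1,0],[0,0,0],0.4],
  [[-0.7,-0.14,0],[0,0,0],0.4],
  [[-0.87,-0.18,0],[0,0,0],0.4],
  [[-0.95,-0.2,0],[0,0,0],0.4],
  [[-0.95,-0.2,0],[0,0,0],0.4],
])

```text
time: 7.55
ee_pos: [0.514, -0.1759, 0.1537]
tcp_rot: [-180.0, -0.0, 101.6]
wrist_force: [-0.6, -0.5, -5.0]
opening: 0.0567
grasp_force: 96.8
```

Run:
```python
from m import *
o=sensors.get_obs();print(o['time'],o['ee_pos'],o['tcp_rot'],o['wrist_force'],o['torque'],o['q'])
shot('top','t4');p,d,K,T=shot('side','s4')
cv2.imwrite('pics/s4c.png',cv2.resize(cv2.cvtColor(p,cv2.COLOR_RGB2BGR)[90:330,220:460],(600,600)))
p,W,K,T=masks('s4'); hsv=cv2.cvtColor(p,cv2.COLOR_RGB2HSV)
be=(hsv[...,1]>70)&(hsv[...,0]<30)&(W[...,2]>.05)&(W[...,2]<.2)&(abs(W[...,1]+.24)<.15)&(abs(W[...,0]-.53)<.1)
w=W[be]; print(len(w),np.percentile(w,[1,50,99],axis=0))
```

```text
7.55 [ 0.51397175 -0.17591097  0.15371934] [-1.79985685e+02 -1.45061364e-02  1.01620302e+02] [-0.62185943 -0.54687486 -4.95256032] [ 0.37638101  0.09219569 -0.03086826] [-1.88959684e+01  3.80454490e+00 -7.77303744e+00  7.84421161e+01
  5.22772097e-03  5.94837270e+01]
3 [[ 0.48961396 -0.16404228  0.10694282]
 [ 0.50458022 -0.16248957  0.1096046 ]
 [ 0.5262835  -0.16076237  0.11146586]]
```

View pics/s4c.png

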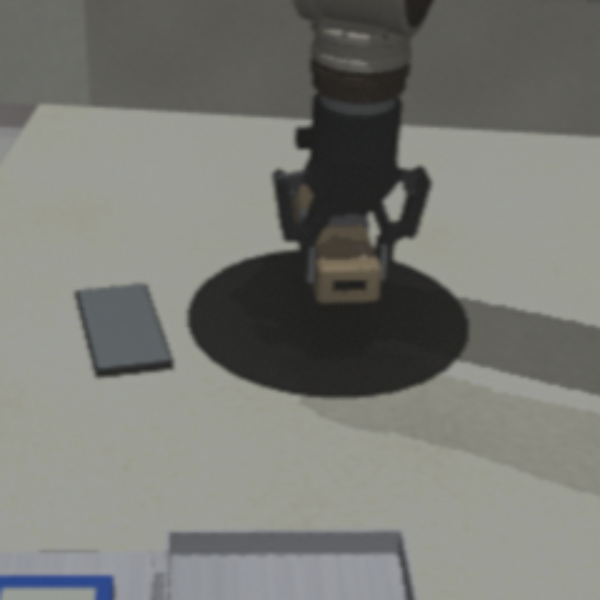

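Pack is held level over the mat. Lowering about 68 mm, slowly at the end.

Request:
apply_moves([
  [[0,0,0.12],[0,0,0],0.4],
  [[0,0,0.27],[0,0,0],0.4],
  [[0,0,0.42],[0,0,0],0.4],
  [[0,0,0.54],[0,0,0],0.4],
  [[0,0,0.6],[0,0,0],0.4],
  [[0,0,0.64],[0,0,0],0.4],
  [[0,0,0.66],[0,0,0],0.4],
  [[0,0,0.68],[0,0,0],0.4],
  [[0,0,0.68],[0,0,0],0.4],
  [[0,0,0.68],[0,0,0],0.4],
])

```text
time: 8.65
ee_pos: [0.5142, -0.1755, 0.0863]
tcp_rot: [180.0, 0.0, 101.7]
wrist_force: [0.5, 0.4, -5.4]
opening: 0.0565
grasp_force: 96.9
```

Request:
apply_moves([
  [[0,0,0.01],[0,0,0],0.4],
  [[0,0,0.02],[0,0,0],0.4],
  [[0,0,0.02],[0,0,0],0.4],
  [[0,0,0.02],[0,0,0],0.4],
])

```text
time: 9.05
ee_pos: [0.5142, -0.1755, 0.0855]
tcp_rot: [179.9, 0.0, 101.7]
wrist_force: [-3.6, 2.4, 6.8]
opening: 0.0565
grasp_force: 98.4
```

Contact. Releasing and raising.

Request:
apply_moves([
  [[0,0,0],[0,0,0],0.72],
  [[0,0,0],[0,0,0],0.85],
  [[0,0,0],[0,0,0],1],
  [[0,0,0],[0,0,0],1],
  [[0,0,0],[0,0,0],1],
  [[0,0,0],[0,0,0],1],
], force=20)

```text
time: 9.65
ee_pos: [0.514, -0.1755, 0.0838]
tcp_rot: [-180.0, -0.0, 101.7]
wrist_force: [-0.9, 0.7, -0.1]
opening: 0.0854
grasp_force: 0.0
```

Request:
apply_moves([
  [[0,0,-0.2],[0,0,0],1],
  [[0,0,-0.5],[0,0,0],1],
  [[0,0,-0.8],[0,0,0],1],
  [[0,0,-1],[0,0,0],1],
  [[0,0,-1],[0,0,0],1],
])

```text
time: 10.15
ee_pos: [0.5151, -0.1758, 0.1871]
tcp_rot: [179.8, 0.1, 101.7]
wrist_force: [-0.1, 0.1, -0.1]
opening: 0.0858
grasp_force: 0.0
```

Request:
apply_moves([
  [[0,0,-0.3],[0,0,0],1],
  [[0,0,-0.7],[0,0,0],1],
  [[0.5,0,-1],[0,0,0],1],
  [[0.9,0,-1],[0,0,0],1],
  [[0.9,0,-1],[0,0,0],1],
  [[0.9,0,-1],[0,0,0],1],
])

```text
time: 10.75
ee_pos: [0.4958, -0.0866, 0.2834]
tcp_rot: [-180.0, 0.0, 101.8]
wrist_force: [-0.4, 0.3, -0.3]
opening: 0.0852
grasp_force: 0.0
```

```bash
cat > pk.py <<'E'
from m import *
def run(name,lo=.03):
    p,W,K,T=masks(name); hsv=cv2.cvtColor(p,cv2.COLOR_RGB2HSV)
    near=(abs(W[...,1]+.24)<.14)&(abs(W[...,0]-.53)<.12)
    be=(hsv[...,1]>55)&(hsv[...,0]<30)&near&(W[...,2]>lo)&(W[...,2]<lo+.03)
    w=W[be]; print('beige',cv2.minAreaRect(w[:,:2].astype(np.float32)*1000),np.percentile(w[:,2],[5,50,95]))
    bar=(p.max(2)<60)&near&(W[...,2]>.12)&(W[...,2]<.145)
    print('bar',cv2.minAreaRect(W[bar][:,:2].astype(np.float32)*1000),np.percentile(W[bar][:,2],[5,50,95]))
E
python3 - <<'E'
from h import *
import pk
o=sensors.get_obs();print(o['time'],o['ee_pos'],o['tcp_rot'],o['wrist_force'],o['q'])
for c,n in(('wrist','w5'),('top','t5')):
    shot(c,n)
    try: pk.run(n)
    except Exception as e: print(n,e)
E
```

```text
10.75 [ 0.49578951 -0.08657444  0.28336586] [-1.79987374e+02  6.43603049e-03  1.01785067e+02] [-0.40368224  0.31087672 -0.26063757] [-9.90058960e+00 -1.80219241e+00  8.61746887e-01  9.26732934e+01
 -1.06459523e-02  6.83143450e+01]
beige ((526.0349731445312, -231.88485717773438), (58.069557189941406, 167.0779266357422), 11.851530075073242) [0.03815547 0.04295381 0.04417512]
bar ((526.767578125, -236.08145141601562), (79.38153076171875, 4.073792457580566), 12.414546966552734) [0.12053914 0.12470522 0.13073359]
beige ((559.9481811523438, -306.861328125), (65.14679718017578, 33.53550338745117), 80.1703109741211) [0.03675808 0.04138954 0.04435685]
bar ((558.3289794921875, -235.12135314941406), (17.785730361938477, 16.827800750732422), 5.36932897567749) [0.1246978  0.13192929 0.13493256]
```

View pics/t5.png

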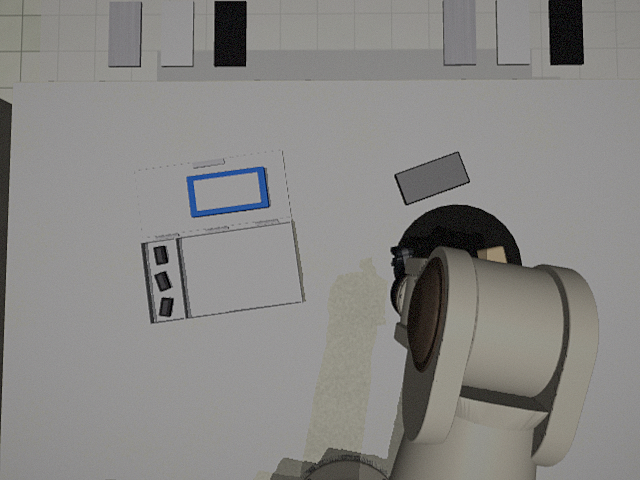

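The pack sits on the mat behind the arm (beige edge at (493,253)) and the phone, box and speakers haven't moved. Next, turn the tool by 90° over the crossbar.

Request:
apply_moves([
  [[-0.3,0,0],[0,0,0.25],1],
  [[-0.6,0,0],[0,0,0.5],1],
  [[-0.8,0,0],[0,0,0.75],1],
  [[-0.8,0,0],[0,0,1],1],
  [[-0.8,0,0],[0,0,1],1],
])

```text
time: 11.35
ee_pos: [0.5118, -0.1674, 0.2827]
tcp_rot: [-179.9, 0.0, 71.4]
wrist_force: [0.3, 0.7, 0.1]
opening: 0.0853
grasp_force: 0.0
```

Request:
apply_moves([
  [[-0.3,0.2,0],[0,0,0.25],1],
  [[-0.5,0.3,0],[0,0,0.5],1],
  [[-0.7,0.4,0],[0,0,0.75],1],
  [[-0.7,0.4,0],[0,0,1],1],
  [[-0.7,0.4,0],[0,0,1],1],
])

```text
time: 11.85
ee_pos: [0.5277, -0.2456, 0.2831]
tcp_rot: [-179.9, 0.0, 41.7]
wrist_force: [-0.4, 0.2, -0.8]
opening: 0.0854
grasp_force: 0.0
```

Request:
apply_moves([
  [[0,0,0],[0,0,0.25],1],
  [[0,0,0],[0,0,0.5],1],
  [[0,0,0],[0,0,0.75],1],
  [[0,0,0],[0,0,0.98],1],
  [[0,0,0],[0,0,0.98],1],
  [[0,0,0],[0,0,0.98],1],
])

```text
time: 12.45
ee_pos: [0.5279, -0.2445, 0.2838]
tcp_rot: [-180.0, 0.0, 12.7]
wrist_force: [-0.1, -0.2, -0.1]
opening: 0.0856
grasp_force: 0.0
```

Run:
```python
from h import *
import pk
o=sensors.get_obs();print(o['time'],o['ee_pos'],o['tcp_rot'],o['wrist_force'],o['q'])
shot('wrist','w6');pk.run('w6')
```

```text
12.45 [ 0.52789075 -0.24445052  0.28381784] [-1.79995340e+02  5.98416663e-03  1.26891532e+01] [-0.07357102 -0.1601722  -0.10934627] [-2.48474707e+01  9.02398242e+00  1.22921241e+01  9.32757259e+01
  4.90057820e-05  1.42463376e+02]
beige ((528.8515625, -244.3805694580078), (58.63519287109375, 189.9835662841797), 11.906082153320312) [0.03935621 0.04283489 0.04412185]
bar ((529.344970703125, -244.1361846923828), (79.30667114257812, 15.992958068847656), 11.51236343383789) [0.13162558 0.1337796  0.13493698]
```

View pics/w6.png

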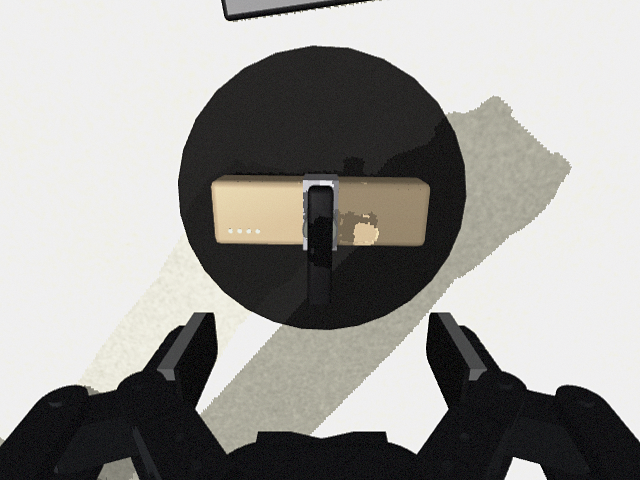

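Wrist view: the pack is centred on the mat, with the crossbar (320,245) aligned between the fingers. Descend and grip it.

Request:
apply_moves([
  [[0.01,0,0.2],[0,0,0.02],1],
  [[0.01,0,0.45],[0,0,0.02],1],
  [[0.01,0,0.7],[0,0,0.02],1],
  [[0.01,0,0.85],[0,0,0.02],1],
  [[0.01,0,0.95],[0,0,0.02],1],
  [[0.01,0,0.95],[0,0,0.02],1],
  [[0.01,0,0.95],[0,0,0.02],1],
])

```text
time: 13.2
ee_pos: [0.5292, -0.2446, 0.1898]
tcp_rot: [180.0, -0.0, 11.7]
wrist_force: [-0.2, 0.1, 1.0]
opening: 0.0855
grasp_force: 0.0
```

Request:
apply_moves([
  [[0,0,0.05],[0,0,0],1],
  [[0,0,0.1],[0,0,0],1],
  [[0,0,0.1],[0,0,0],1],
  [[0,0,0.1],[0,0,0],1],
])

```text
time: 13.6
ee_pos: [0.5289, -0.2444, 0.1789]
tcp_rot: [-180.0, 0.0, 11.7]
wrist_force: [-0.5, 0.3, 0.2]
opening: 0.0855
grasp_force: 0.0
```

Request:
apply_moves([
  [[0,0,0],[0,0,0],0.7],
  [[0,0,0],[0,0,0],0.4],
  [[0,0,0],[0,0,0],0.3],
  [[0,0,0],[0,0,0],0.2],
  [[0,0,0],[0,0,0],0.1],
  [[0,0,0],[0,0,0],0],
  [[0,0,0],[0,0,0],0],
  [[0,0,0],[0,0,0],0],
  [[0,0,0],[0,0,0],0],
  [[0,0,0],[0,0,0],0],
], force=50)

```text
time: 14.6
ee_pos: [0.5289, -0.2444, 0.1788]
tcp_rot: [-180.0, 0.0, 11.7]
wrist_force: [-0.4, 2.0, -0.3]
opening: 0.015
grasp_force: 51.8
```

Gripped (15 mm). Raise slowly by 60 mm.

Request:
apply_moves([
  [[0,0,-0.05],[0,0,0],0],
  [[0,0,-0.1],[0,0,0],0],
  [[0,0,-0.15],[0,0,0],0],
  [[0,0,-0.2],[0,0,0],0],
  [[0,0,-0.25],[0,0,0],0],
  [[0,0,-0.3],[0,0,0],0],
  [[0,0,-0.35],[0,0,0],0],
  [[0,0,-0.4],[0,0,0],0],
  [[0,0,-0.45],[0,0,0],0],
  [[0,0,-0.5],[0,0,0],0],
  [[0,0,-0.55],[0,0,0],0],
  [[0,0,-0.6],[0,0,0],0],
  [[0,0,-0.6],[0,0,0],0],
  [[0,0,-0.6],[0,0,0],0],
])

```text
time: 16.0
ee_pos: [0.529, -0.2445, 0.2389]
tcp_rot: [180.0, -0.0, 11.7]
wrist_force: [-0.6, 0.8, -5.2]
opening: 0.0153
grasp_force: 51.1
```

Run:
```python
from m import *
o=sensors.get_obs();print(o['time'],o['ee_pos'],o['wrist_force'],o['torque'])
p,d,K,T=shot('side','s7')
cv2.imwrite('pics/s7c.png',cv2.resize(cv2.cvtColor(p,cv2.COLOR_RGB2BGR)[90:290,240:440],(600,600)))
p,W,K,T=masks('s7'); hsv=cv2.cvtColor(p,cv2.COLOR_RGB2HSV)
be=(hsv[...,1]>55)&(hsv[...,0]<30)&(W[...,2]>.015)&(W[...,2]<.12)&(abs(W[...,1]+.24)<.14)&(abs(W[...,0]-.53)<.1)
w=W[be]; print(len(w),np.percentile(w,[1,50,99],axis=0))
```

```text
16.0 [ 0.52897022 -0.24448005  0.23894902] [-0.56871261  0.83183675 -5.17344273] [ 0.00056726  0.03070846 -0.01138194]
808 [[ 0.48193137 -0.31807424  0.04210702]
 [ 0.51947335 -0.17389284  0.07475263]
 [ 0.56559218 -0.1447693   0.07825864]]
```

View pics/s7c.png

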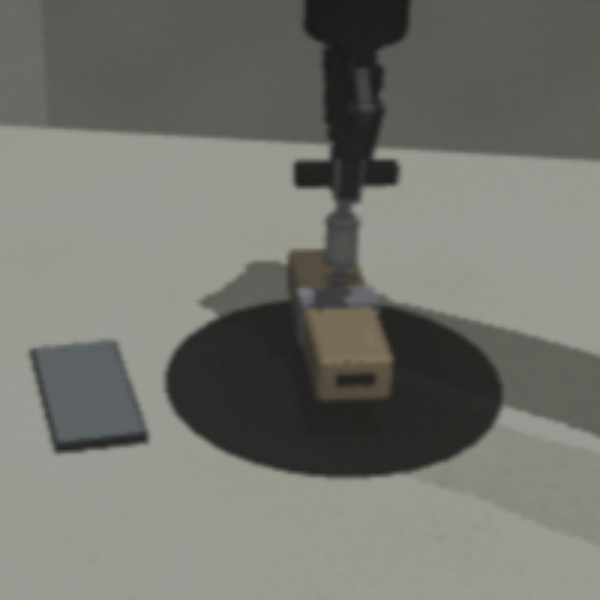

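The bank hangs level, top at about 75 mm, so its underside is about 32 mm clear of the mat. Hold, then lower.

Request:
apply_moves([
  [[0,0,0],[0,0,0],0],
  [[0,0,0],[0,0,0],0],
  [[0,0,0],[0,0,0],0],
  [[0,0,0],[0,0,0],0],
  [[0,0,0],[0,0,0],0],
  [[0,0,0],[0,0,0],0],
  [[0,0,0],[0,0,0],0],
  [[0,0,0],[0,0,0],0],
  [[0,0,0],[0,0,0],0],
  [[0,0,0],[0,0,0],0],
  [[0,0,0],[0,0,0],0],
  [[0,0,0],[0,0,0],0],
  [[0,0,0],[0,0,0],0],
  [[0,0,0],[0,0,0],0],
  [[0,0,0],[0,0,0],0],
  [[0,0,0],[0,0,0],0],
  [[0,0,0],[0,0,0],0],
  [[0,0,0],[0,0,0],0],
  [[0,0,0],[0,0,0],0],
  [[0,0,0],[0,0,0],0],
])

```text
time: 18.05
ee_pos: [0.5289, -0.2445, 0.2389]
tcp_rot: [180.0, 0.0, 11.7]
wrist_force: [1.2, -1.2, -5.6]
opening: 0.0151
grasp_force: 51.1
```

Request:
apply_moves([
  [[0,0,0],[0,0,0],0],
  [[0,0,0],[0,0,0],0],
  [[0,0,0],[0,0,0],0],
  [[0,0,0.05],[0,0,0],0],
  [[0,0,0.1],[0,0,0],0],
  [[0,0,0.15],[0,0,0],0],
  [[0,0,0.2],[0,0,0],0],
  [[0,0,0.24],[0,0,0],0],
  [[0,0,0.28],[0,0,0],0],
  [[0,0,0.32],[0,0,0],0],
  [[0,0,0.36],[0,0,0],0],
  [[0,0,0.4],[0,0,0],0],
  [[0,0,0.44],[0,0,0],0],
  [[0,0,0.48],[0,0,0],0],
  [[0,0,0.52],[0,0,0],0],
  [[0,0,0.56],[0,0,0],0],
  [[0,0,0.59],[0,0,0],0],
  [[0,0,0.6],[0,0,0],0],
  [[0,0,0.6],[0,0,0],0],
  [[0,0,0.6],[0,0,0],0],
])

```text
time: 20.05
ee_pos: [0.529, -0.2444, 0.1791]
tcp_rot: [180.0, -0.0, 11.7]
wrist_force: [-1.7, 1.8, -1.0]
opening: 0.0149
grasp_force: 51.6
```

Run:
```python
from m import *
o=sensors.get_obs();print(o['time'],o['ee_pos'],o['wrist_force'],o['torque'])
p,d,K,T=shot('side','s8'); p,W,K,T=masks('s8'); hsv=cv2.cvtColor(p,cv2.COLOR_RGB2HSV)
be=(hsv[...,1]>55)&(hsv[...,0]<30)&(W[...,2]>.015)&(W[...,2]<.12)&(abs(W[...,1]+.24)<.14)&(abs(W[...,0]-.53)<.1)
w=W[be]; print(len(w),np.percentile(w,[1,50,99],axis=0))
```

```text
20.05 [ 0.52896794 -0.24440753  0.17908404] [-1.66445148  1.82598465 -0.96813079] [ 0.48821527  0.14034727 -0.02415465]
697 [[ 0.48229315 -0.318795    0.01591594]
 [ 0.5196942  -0.18045662  0.04053416]
 [ 0.56473063 -0.14455053  0.04417418]]
```

Resting on the mat with the weight off. Release and retreat.

Request:
apply_moves([
  [[0,0,0],[0,0,0],0.25],
  [[0,0,0],[0,0,0],0.4],
  [[0,0,0],[0,0,0],0.7],
  [[0,0,0],[0,0,0],1],
  [[0,0,0],[0,0,0],1],
  [[0,0,0],[0,0,0],1],
  [[0,0,0],[0,0,0],1],
  [[0,0,0],[0,0,0],1],
], force=20)

```text
time: 20.9
ee_pos: [0.5289, -0.2445, 0.1789]
tcp_rot: [180.0, 0.0, 11.7]
wrist_force: [-1.1, 0.2, -0.4]
opening: 0.0854
grasp_force: 0.0
```

Request:
apply_moves([
  [[0,0,-0.2],[0,0,0],1],
  [[0,0,-0.5],[0,0,0],1],
  [[0,0,-0.8],[0,0,0],1],
  [[0,0,-1],[0,0,0],1],
  [[0,0,-1],[0,0,0],1],
  [[0,0,-1],[0,0,0],1],
  [[0,0,-1],[0,0,0],1],
])

```text
time: 21.6
ee_pos: [0.5287, -0.2443, 0.2776]
tcp_rot: [-179.9, 0.1, 11.7]
wrist_force: [-0.0, -0.4, -0.1]
opening: 0.0857
grasp_force: 0.0
```

Run:
```python
from h import *
import pk
o=sensors.get_obs();print(o['time'],o['ee_pos'],o['wrist_force'])
shot('wrist','w9');pk.run('w9'); p=shot('top','t9')[0].astype(int); q=np.load('pics/top0.npz')['p'].astype(int)
d=abs(p-q).max(2)>40
print('changed: box',d[145:220,130:290].sum(),'speakers',d[240:322,148:178].sum(),'phone',d[148:206,392:472].sum())
```

```text
21.6 [ 0.52871342 -0.24434201  0.27758665] [-0.00878173 -0.35193561 -0.13731943]
beige ((529.9815673828125, -244.97317504882812), (56.631282806396484, 190.423828125), 11.693636894226074) [0.03923022 0.04283897 0.04410571]
bar ((529.4373779296875, -244.98619079589844), (79.57457733154297, 15.951343536376953), 11.737448692321777) [0.13147539 0.13375376 0.13491586]
changed: box 0 speakers 0 phone 0
```

```bash
python3 -c "
from workcell import bot; print(bot.job_done())"
```

```text
the job is handed in; nothing more can be done
None
```

The power bank was weighed and is back on the mat, released and flat, within about 2 mm of the mat's centre; phone, box and speakers did not move, and the job is handed in, though no verdict came back.

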